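# Set up a phase-contrast count at the laboratory microscope

## Robot

A 6-joint arm with a two-finger parallel gripper is mounted at the origin on the work surface. World frame = base frame: x ahead of the robot, y to its left, z up, the work surface at z = 0. Lengths are in mm, angles in rad, forces in N, time in s.
With the tool pointing down it reaches from about 275 to 825 mm from the base axis. Payload 5.2 kg.
Tool frame: the origin (TCP) lies at the very end of the fingers, on their centre line; the grasp point (between the pads) lies 19 mm behind it; z points along the fingers, y is the direction in which the jaws open and shut (so a half turn about z gives the same grasp; the last joint's range is limited). The gripper opens to 93 mm and grips with 3 to 60 N. Pads are 15 mm wide; open, the fingers measure 128 mm over their backs; the gripper's body (75 mm by 188 mm) begins 65 mm behind the grasp point.
Start: joints at [1.033, 0.259, 1.535, -0, 1.348, -0.203], TCP at [180.697, 519.474, 218.653] pointing down, gripper open.
Joint ranges: [-3.14, 3.14], [-0.91, 2.08], [0.19, 2.58], [-1.22, 4.36], [0.22, 2.71], [-3.12, 3.12]. Speed limits (rad/s): [2.57, 2.57, 3.14, 3.14, 3.14, 3.14].

## Interface

Orientations are given as [roll, pitch, yaw] about the fixed x, y, z axes, in that order (R = Rz(yaw) Ry(pitch) Rx(roll)).
In Python, from bench import robot gives the robot as it stands. The module is installed in compiled form; this text tells all that it offers. Calls block until the motion is done:
- robot.move_ptp(position, orientation): joint-space move of the TCP to a pose.
- robot.move_linear(position, ori=None, speed=150, f_stop=None): straight line of the TCP; ori=None keeps the orientation; speed is the mean speed in mm/s. With f_stop (N) it stops when the force on the tool has changed by that much, and returns True; else False.
- robot.move_j(angles): joint-space move.
- robot.move_gripper(opening): opening from 0.0 (shut) to 1.0 (fully open); the grip force is fixed at half the most; returns when the fingers have stopped.
- robot.sleep(seconds).
- robot.inverse_kinematics(position, orientation): joint angles nearest the present ones, or None.
- robot.get_image(name): name is "scene" or "side" or "wrist"; returns a dict with "img" (384x512x3 uint8, blue, green, red), "fovy" (degrees; the focal length in pixels is half the picture's height over the tangent of half this angle, whatever the lens; pixels are square), "cx", "cy" (the principal point, pixels), "k1" (the pictures are not rectified: a ray, as slopes to the right and down, at radius r is drawn at 1 + k1 r^2 times it, then the intrinsics apply), "eye" and "orientation" of the camera in the world. Camera axes: x right, y down, z forward; pixel columns grow to the right and rows downward; lengths in mm; the calibration is good to about 2 mm. A picture is of the moment at which its call begins. There is no depth.
A pose or a line that the arm cannot do raises robot.MotionError and nothing moves.
- robot.hand_in(): hands the job in, once; it reports no verdict.
Readings, each from a call of its own:
- robot.current_t(): time.
- robot.current_qpos(): joint angles.
- robot.current_joint_vel(): joint speeds.
- robot.current_joint_efforts(): joint torques, N m.
- robot.current_tcp_pos(): TCP position.
- robot.current_eef_rot(): TCP orientation.
- robot.current_contact_force(): force on the tool from outside, world axes, zero at the start.
- robot.current_ft_torque(): the same for the moment, N m.
- robot.current_gripper_width(): opening from 0.0 (shut) to 1.0 (fully open).
Only numpy, scipy, OpenCV 4.12 (cv2) and the standard library are available. Lean on these libraries where they do the work, as an engineer would, in place of code of your own. Each camera call takes 0.05 s, during which the arm holds its last target. There are 200 camera calls.

## Task

Set the microscope up for a phase-contrast count. Take the filled counting cell from the slide warmer and gently lay it flat on the stage with its middle over the light opening and its length running straight across the stage, keeping it level on the way and staying off the objectives above; push the phase slider under the stage in until it clicks into the middle of its three stops, and leave both there. Do not drop the cell, and do not shift or knock over the things standing around.

Things in the scene. Friction and masses are not known exactly. Their poses are not given: they have to be found in the camera images.
- cell_center (a point): Centre (half-way up) of the counting cell: a loose pale flat rectangular block, 76 mm long (its x) x 34 mm wide (its y) x 6 mm thick (its z, up), about 28 g, both ends alike. It starts flat on the slide warmer, its length pointing roughly away from the robot.
- counting_cell: The same counting cell; origin under its centre. Full of sample: never tip it more than 30 degrees. On the stage it can only be held near its robot-side end, across the 34 mm width, with the tool leaning 30 to 45 degrees back towards the robot, since nosepiece, limb and head stand above. Pick it up that way too, fingertips just clear of the surface under it.
- slide_warmer: Flat-topped box, 180 mm (its x) x 140 mm (its y) x 40 mm high, aluminium top, standing on the bench to the left or to the right of the microscope. Origin under its centre, on the bench. Does not move.
- stage_opening (a point): Centre of the 30 mm round light opening in the black stage, at the stage's top, 175 mm above the bench. Axes as microscope. The cell belongs with its centre over this point, its underside on the stage, its length along this x. The stage is 150 mm (x) x 140 mm (y) about this point, 12 mm thick.
- jaw_corner (a point): Inner corner of the low steel jaw on the stage (4 mm high), 42 mm along x and 21 mm along y from the opening; axes as microscope. Its arms, 6 mm wide, run 32 mm towards -x and 14 mm towards -y: a well-placed cell has 4 mm of room to both. Otherwise only a 12 mm high guide stands on the stage, along its rear edge, y 53 to 67 mm.
- microscope: The fixed microscope, side-on to the robot. Origin on the bench below the light opening; x across the stage, away from the robot (the way the slider is pushed in), y towards the column, z up. Foot 190 (x) mm wide, 51 mm high. Column x -38 to 38, y 110 to 190 mm; limb x -36 to 36, from 297 mm up; eyepieces to the -y side above 370 mm.
- nosepiece: Revolving nosepiece with four objectives above the stage, fixed; origin and axes as microscope. Disc 64 mm across, 273 to 302 mm above the bench, centred 22 mm towards the column; the lowest objective ends over the opening, 228 mm above the bench (53 mm over the stage). Must not be touched.
- slider_grip (a point): Centre of the ribbed black grip block at the robot-side end of the phase slider: 14 mm (x) x 24 mm (y) x 14 mm high, 115 mm above the bench; stage underside 163 mm. Axes as microscope; on y = 0, at x = -120 mm plus the slider's travel. Behind it is a neck 16 mm wide, 5 mm thick. Pinch the block across its 24 mm, or push its outer face, tool leaning back to the robot.
- phase_slider (a joint): Travel of the phase slider in m, growing as it is pushed in (along x of the microscope). A spring ball holds it in three stops: 0 (outer), 0.030 (middle, wanted), 0.060 (inner). Leaving a stop takes about 6 N, moving between stops about 1 N; let go within 3 mm of a stop it pulls itself in. It starts at the outer stop or left short of the middle one, 0 to 0.022.
- tube_rack: Bystander, fixed: white rack with capped tubes, 170 (x) x 75 (y) mm, 100 mm high, on the side of the microscope away from the warmer. Origin under its centre.
- oil_bottle: Bystander, loose: small amber dropper bottle, 32 mm across, 82 mm high, upright on the bench. Origin under its centre.
- sample_jar: Bystander, loose: lidded jar, 52 mm across, 62 mm high, upright on the bench. Origin under its centre.
- slide_box: Bystander, loose: flat grey slide box, 91 (x) x 106 (y) x 34 mm high, lying on the bench between robot and microscope. Origin under its centre.
Mind the look-alikes: they are no part of the job. Several things have the shape of the slide_warmer; the one meant has the colours described above.

How it is judged:
By the outcome, as a careful person would: the job done as asked, in the order asked, and still so for the second after the job is handed in, with the robot touching nothing.
It also fails if it takes over 59 s, if anything falls off the work surface, if the arm or the gripper's body presses on something with over 40 N, if the wrist force passes 120 N, or if a joint passes its speed limit or range.

## Working session

There is one attempt and no reset: what is moved stays moved. The work goes in short steps, each a Python script; the robot and the scene stay as the last script left them, time stands still between calls to the robot, and variables do not carry over. Pictures are saved under pics/ and viewed, about 8 in all and at most 12, crops included, and the job is handed in when it is done.

```bash
mkdir -p pics; cat > h.py <<'E'
import numpy as np, cv2
from scipy.spatial.transform import Rotation as R
from bench import robot
def cam(d):
    f=d["img"].shape[0]/2/np.tan(np.radians(d["fovy"])/2)
    return f,d["cx"],d["cy"],d["k1"],np.array(d["eye"],float),R.from_euler('xyz',d["orientation"]).as_matrix()
def proj(d,P):
    f,cx,cy,k,e,M=cam(d); c=(np.atleast_2d(P)-e)@M
    s=c[:,:2]/c[:,2:]; r2=(s**2).sum(1,keepdims=True)
    return s*(1+k*r2)*f+[cx,cy]
def ray(d,px):
    f,cx,cy,k,e,M=cam(d); q=(np.atleast_2d(px).astype(float)-[cx,cy])/f; s=q.copy()
    for _ in range(30): s=q/(1+k*(s**2).sum(1,keepdims=True))
    return e,np.c_[s,np.ones(len(s))]@M.T
def onz(d,px,z):
    e,r=ray(d,px); return e+r*((z-e[2])/r[:,2])[:,None]
def snap(n,fn):
    d=robot.get_image(n); cv2.imwrite(f'pics/{fn}.png',d["img"]); np.save(f'pics/{fn}.npy',d,allow_pickle=True); return d
def load(fn): return np.load(f'pics/{fn}.npy',allow_pickle=True).item()
E
python3 - <<'E'
from h import *
a=snap("scene","s0");b=snap("side","d0");c=snap("wrist","w0")
for d in(a,b,c): print({k:v for k,v in d.items() if k!="img"})
cv2.imwrite('pics/ab.png',cv2.resize(np.vstack([a["img"],b["img"]]),None,fx=.78,fy=.78))
print(robot.current_eef_rot(),robot.current_t())
E
```

```text
{'fovy': 54.76325225072428, 'cx': 255.32587249109744, 'cy': 194.93539879525025, 'k1': -0.072268527620368, 'eye': array([ 816.47292047,   47.14885397, 1169.29280816]), 'orientation': array([-2.81599199e+00, -2.13447433e-03,  1.75026811e+00])}
{'fovy': 42.30956586191528, 'cx': 262.0159672209677, 'cy': 191.27841537326324, 'k1': 0.04540979520196624, 'eye': array([ 233.82062559,  332.57178366, 1351.24329116]), 'orientation': array([-2.81094643,  0.0032917 , -2.45619146])}
{'fovy': 66.37913636119887, 'cx': 256.9427638787344, 'cy': 189.64257026732642, 'k1': 0.00030917750026895224, 'eye': array([107.30991414, 544.35504133, 385.10135376]), 'orientation': array([2.86065187e+00, 1.37422415e-03, 1.23642305e+00])}
[-3.14018770e+00 -2.76454154e-04  2.80684842e+00] 0.15
```

View pics/s0.png

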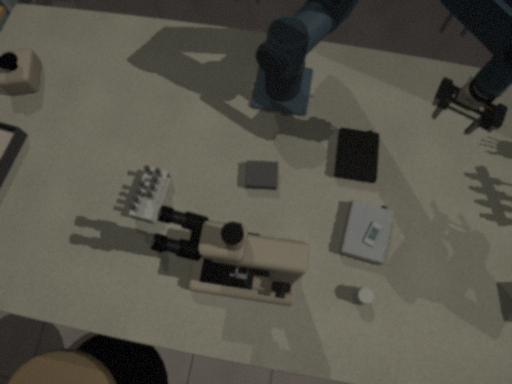

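View pics/d0.png

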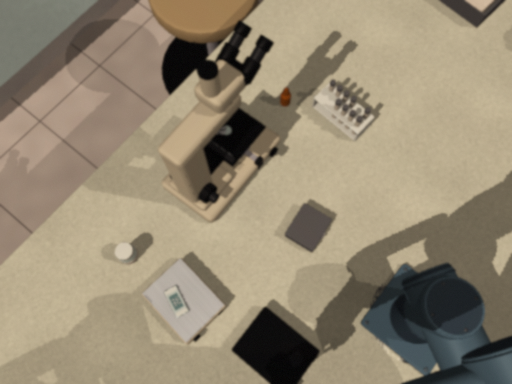

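The scene view shows the grey-aluminium warmer at (368,232) with the pale cell at (372,233). The candidates for it are the aluminium box at (368,232) and a black look-alike box at (357,155), so I choose the aluminium one. The microscope is at (250,260), the slide box at (262,175), the jar at (365,296) and the rack at (150,195). In the side view the oil bottle is at (286,97), the warmer at (185,300) and the stage at (240,140). Next is one close crop of each.

```bash
python3 - <<'E'
from h import *
a,b=load("s0"),load("d0")
def crop(d,x,y,w,h,s): return cv2.resize(d["img"][y:y+h,x:x+w],None,fx=s,fy=s,interpolation=cv2.INTER_CUBIC)
t=np.hstack([crop(a,335,190,66,84,4.5)[:375],crop(b,140,250,84,84,4.5)[:375]])
u=np.hstack([crop(a,180,215,130,90,3)[:], crop(b,160,90,130,90,3)])
W=min(t.shape[1],u.shape[1]); 
w=max(t.shape[1],u.shape[1])
pad=lambda i: cv2.copyMakeBorder(i,0,0,0,w-i.shape[1],cv2.BORDER_CONSTANT)
o=np.vstack([pad(t)[:325],pad(u)])
print(o.shape); cv2.imwrite('pics/c1.png',cv2.convertScaleAbs(o,alpha=1.4))
E
```

```text
(595, 780, 3)
```

View pics/c1.png

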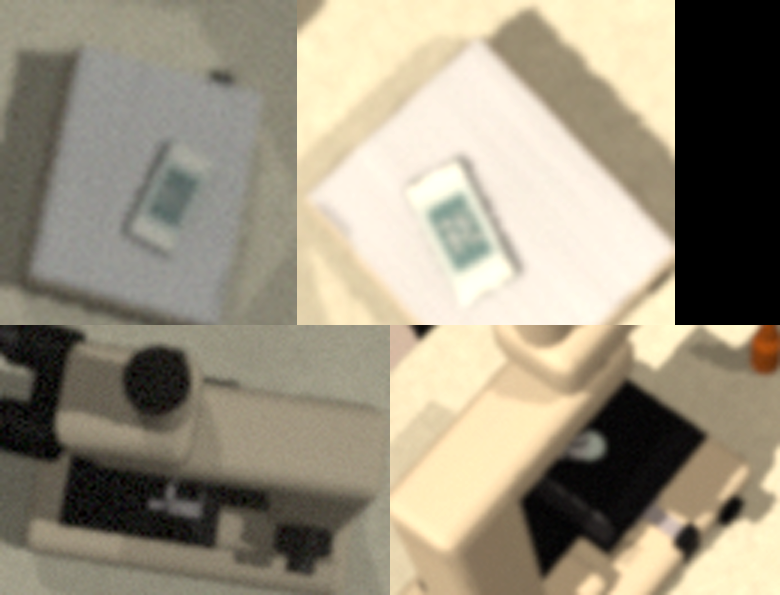

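Crop: in the scene view the cell's centre is at about (372.8,233.8), in the side view at about (176.8,300.7); the box is plain aluminium with a dark stud, as described. Stage corners in the side view are at (265,127), (211,173) and (239,109), and the slider grip is near (275,152) or (259,163).

```bash
python3 - <<'E'
from h import *
a,b=load("s0"),load("d0")
np.set_printoptions(precision=1,suppress=True)
A=lambda x,y:(335+x/4.5,190+y/4.5); B=lambda x,y:(140+(x-297)/4.5,250+y/4.5)
print("cellA",onz(a,[A(170,143),A(213,162),A(165,252),A(125,232),A(170,197)],46))
print("cellB",onz(b,[B(405,180),B(460,158),B(520,270),B(465,305)],46))
print("warmA",onz(a,[A(80,48),A(262,92),A(215,322),A(32,270)],40))
print("warmB",onz(b,[B(480,38),B(672,250),B(303,200)],40))
S=lambda x,y:(160+(x-390)/3,90+(y-325)/3); M=lambda x,y:(180+x/3,215+(y-325)/3)
print("stageB",onz(b,[S(705,437),S(543,573),S(628,382),S(585,445)],175))
print("gripB",onz(b,[S(735,510),S(688,543)],122))
print("stageA",onz(a,[M(62,525),M(68,455),M(215,545)],175))
print("footA",onz(a,[M(30,548),M(335,590)],0), onz(a,[M(32,522),M(340,572)],51))
print("footB",onz(b,[S(748,468)],51))
print("slidebox",onz(a,[(246,162),(278,162),(277,188),(246,188)],34))
print("rack,jar,oil",onz(a,[(150,195)],100),onz(a,[(366,296)],62),onz(b,[(286,97)],60),onz(b,[(124,252)],62))
E
```

```text
cellA [[464.4 361.5  46. ]
 [472.7 392.6  46. ]
 [542.1 364.4  46. ]
 [533.  335.8  46. ]
 [503.  364.6  46. ]]
cellB [[546.4 359.1  46. ]
 [530.3 329.9  46. ]
 [461.  354.9  46. ]
 [472.2 388.8  46. ]]
warmA [[403.9 293.3  40. ]
 [413.3 425.8  40. ]
 [583.  404.4  40. ]
 [569.1 276.4  40. ]]
warmB [[570.3 270.6  40. ]
 [401.9 291.7  40. ]
 [585.7 404.6  40. ]]
stageB [[ 598.5 -119.6  175. ]
 [ 624.4   65.7  175. ]
 [ 685.2 -118.2  175. ]
 [ 674.7  -47.5  175. ]]
gripB [[ 548.3 -100.9  122. ]
 [ 560.7  -49.6  122. ]]
stageA [[ 749.1 -109.4  175. ]
 [ 687.9 -117.7  175. ]
 [ 741.7   26.   175. ]]
footA [[ 766.1 -164.2    0. ]
 [ 751.1  150.5    0. ]] [[ 743.3 -158.8   51. ]
 [ 736.2  148.2   51. ]]
footB [[ 584.2 -167.9   51. ]]
slidebox [[330.4 -70.2  34. ]
 [311.3  34.8  34. ]
 [402.8  46.3  34. ]
 [420.9 -53.   34. ]]
rack,jar,oil [[ 518.8 -332.1  100. ]] [[696.9 356.4  62. ]] [[ 648.4 -279.1   60. ]] [[691.5 352.6  62. ]]
```

```bash
cat >> h.py <<'E'
def ori(psi,th,flip=0):
    "tool leaning th (deg) back, heading psi (deg); flip=1 swaps the jaws"
    p,t=np.radians([psi,th]); z=np.array([np.sin(t)*np.cos(p),np.sin(t)*np.sin(p),-np.cos(t)])
    y=np.array([-np.sin(p),np.cos(p),0])*(1 if flip else -1)
    return R.from_matrix(np.c_[np.cross(y,z),y,z]).as_euler('xyz')
E
python3 - <<'E'
from h import *
np.set_printoptions(precision=2,suppress=True)
c=load("w0"); T=R.from_euler('xyz',robot.current_eef_rot()).as_matrix()
print("cam in tool",(c["eye"]-robot.current_tcp_pos())@T); print(T.T@cam(c)[5])
for n,p,psi in[("pick",[478,371,46],-21),("prepick",[478,371,130],-21),("look warm",[430,385,180],-21),("stage",[648,-48,181],2),("above",[648,-48,200],2),("out",[500,-53,215],2),("slider",[560,-50,115],2),("slider end",[590,-50,115],2),("look",[450,-50,230],2)]:
  for th in(32,38,44):
    print(n,th,*[ (f,robot.inverse_kinematics(p,ori(psi,th,f))) for f in(0,1)])
E
```

```text
cam in tool [  77.43   -0.42 -167.07]
[[ 0.   -0.96 -0.28]
 [ 1.    0.    0.  ]
 [-0.   -0.28  0.96]]
pick 32 (0, array([ 0.77,  0.49,  1.84, -0.8 ,  0.73, -2.99])) (1, array([ 0.77,  0.49,  1.84, -0.8 ,  0.73,  0.16]))
pick 38 (0, array([ 0.82,  0.52,  1.87, -0.99,  0.75, -2.77])) (1, array([ 0.82,  0.52,  1.87, -0.99,  0.75,  0.37]))
pick 44 (0, array([ 0.88,  0.56,  1.89, -1.16,  0.8 , -2.58])) (1, array([ 0.88,  0.56,  1.89, -1.16,  0.8 ,  0.57]))
prepick 32 (0, None) (1, array([ 0.77,  0.37,  1.77, -0.68,  0.87, -0.02]))
prepick 38 (0, array([ 0.82,  0.39,  1.81, -0.85,  0.87, -2.98])) (1, array([ 0.82,  0.39,  1.81, -0.85,  0.87,  0.16]))
prepick 44 (0, array([ 0.88,  0.42,  1.84, -1.01,  0.89, -2.8 ])) (1, array([ 0.88,  0.42,  1.84, -1.01,  0.89,  0.34]))
look warm 32 (0, array([ 0.86,  0.29,  1.74, -0.63,  1.  ,  3.11])) (1, array([ 0.86,  0.29,  1.74, -0.63,  1.  , -0.03]))
look warm 38 (0, array([ 0.91,  0.31,  1.78, -0.78,  1.  , -3.01])) (1, array([ 0.91,  0.31,  1.78, -0.78,  1.  ,  0.13]))
look warm 44 (0, array([ 0.97,  0.34,  1.81, -0.92,  1.02, -2.86])) (1, array([ 
[... 1493 characters left out ...]
-0.42,  0.18,  2.09,  0.6 ,  0.43,  0.61])) (1, array([-0.42,  0.18,  2.09,  0.6 ,  0.43, -2.53]))
slider end 38 (0, array([-0.46,  0.18,  2.18,  1.04,  0.35,  0.16])) (1, array([-0.46,  0.18,  2.18,  1.04,  0.35, -2.98]))
slider end 44 (0, array([-0.51,  0.19,  2.27,  1.59,  0.37, -0.43])) (1, array([-0.51,  0.19,  2.27,  1.59,  0.37,  2.72]))
look 32 (0, array([-0.66, -0.28,  2.18,  0.47,  0.85,  0.64])) (1, array([-0.66, -0.28,  2.18,  0.47,  0.85, -2.5 ]))
look 38 (0, array([-0.75, -0.33,  2.27,  0.64,  0.81,  0.43])) (1, array([-0.75, -0.33,  2.27,  0.64,  0.81, -2.72]))
look 44 (0, array([-0.87, -0.37,  2.36,  0.84,  0.82,  0.18])) (1, array([-0.87, -0.37,  2.36,  0.84,  0.82, -2.96]))
```

```bash
cat >> h.py <<'E'
Cx=np.array([77.43,-.42,-167.07])
def lookat(P,psi,th,dist,flip=1):
    "TCP position so that the wrist camera sees P in the picture's middle at dist"
    o=ori(psi,th,flip); M=R.from_euler('xyz',o).as_matrix(); ax=M@np.array([-.28,0,.96])
    return np.array(P)-dist*ax-M@Cx, o
E
python3 - <<'E'
from h import *
p,o=lookat([503,361,46],-21,20,266); print(p); robot.move_ptp(p,o); robot.sleep(.2); a=snap("wrist","w1")
p,o=lookat([665,-48,160],2,36,400); print(p,robot.inverse_kinematics(p,o))
robot.move_linear(p,o,speed=180); robot.sleep(.2); b=snap("wrist","w2")
print(robot.current_t(),robot.current_qpos())
E
```

```text
[477.54719717 371.2202965  129.97442091]
[509.6040817  -53.00628903 315.18032042] [-0.5809224  -0.24897106  1.9806534   0.43972739  0.92327855 -2.36724728]
4.65 [-0.58031396 -0.24890426  1.98072648  0.43962744  0.9232167  -2.36715331]
```

View pics/w1.png

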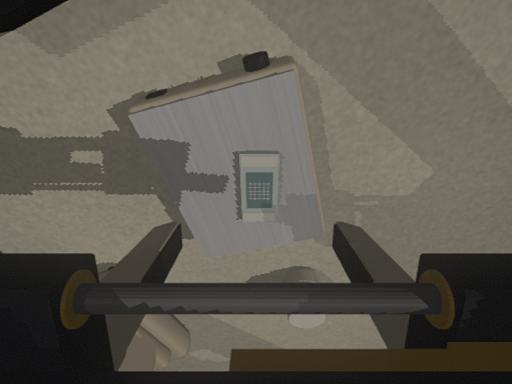

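View pics/w2.png

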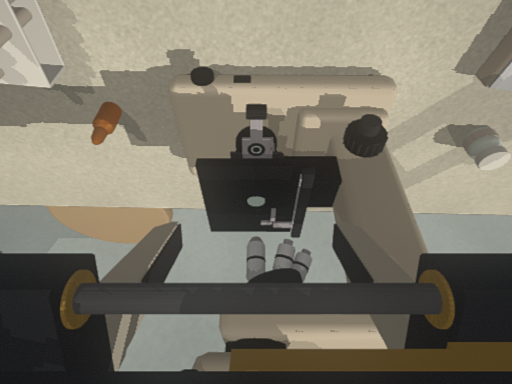

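w1: the cell sits at about (241–280, 152–221), its teal window centred near (259,190), flat on the aluminium box. w2: black stage with the opening at (256,201), jaw corner near (290,225), slider grip at (256,110) with its neck below it, and the objectives at (255–300, 255).

```bash
python3 - <<'E'
from h import *
np.set_printoptions(precision=1,suppress=True)
a,b=load("w1"),load("w2")
h=cv2.cvtColor(a["img"],cv2.COLOR_BGR2HSV); bgr=a["img"].astype(int)
m=((bgr[...,1]-bgr[...,2])>14).astype(np.uint8); m[:140]=0;m[230:]=0;m[:,:230]=0;m[:,295:]=0
c=max(cv2.findContours(m,0,2)[0],key=cv2.contourArea).reshape(-1,2); print(len(c),c.min(0),c.max(0))
W=onz(a,c,46); r=cv2.minAreaRect(W[:,:2].astype(np.float32)); print("window",r)
g=cv2.cvtColor(b["img"],cv2.COLOR_BGR2GRAY)
m=(g>70).astype(np.uint8); n,l,s,ce=cv2.connectedComponentsWithStats(m); i=l[201,256]; print(s[i],ce[i])
c=np.argwhere(l==i)[:,::-1]; W=onz(b,c,175); print("opening",W.mean(0),W.min(0),W.max(0))
A=cv2.resize(a["img"][140:235,225:300],None,fx=5,fy=5,interpolation=cv2.INTER_CUBIC)
B=cv2.resize(b["img"][90:250,185:350],None,fx=2.5,fy=2.5,interpolation=cv2.INTER_CUBIC)
B=cv2.convertScaleAbs(B,alpha=1.6,beta=10)
o=np.zeros((475,800,3),np.uint8); o[:475,:375]=A; o[:400,380:792]=B[:400,:412]; cv2.imwrite('pics/c2.png',o)
E
```

```text
1 [266 201] [266 201]
window ((518.0714111328125, 365.3264465332031), (0.0, 0.0), 0.0)
[247 196  18  11 153] [255.6 200.8]
opening [669.5 -48.7 175. ] [658.5 -60.4 175. ] [681.7 -37.4 175. ]
```

View pics/c2.png

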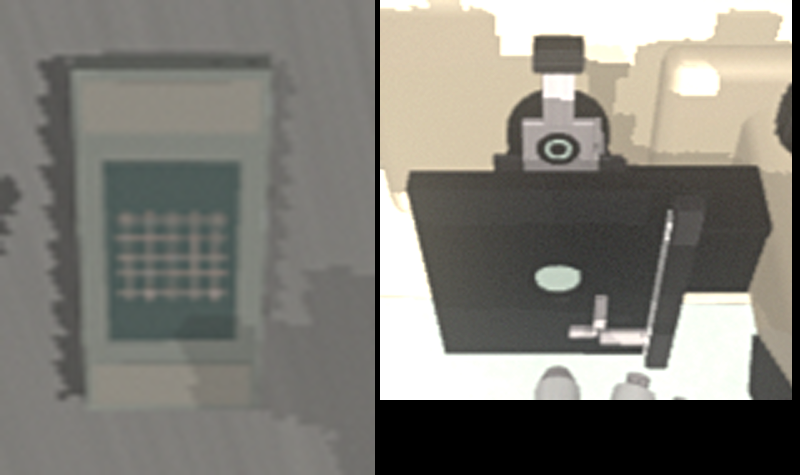

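```bash
python3 - <<'E'
from h import *
from scipy.optimize import least_squares
np.set_printoptions(precision=2,suppress=True)
a,b=load("w1"),load("w2")
q=np.array([(72,72),(270,70),(255,405),(87,408)])/5+[225,140]
L=np.array([(-38,-17),(-38,17),(38,17),(38,-17)])
def f(p):
    c,s=np.cos(p[2]),np.sin(p[2]); return (proj(a,np.c_[L@np.array([[c,s],[-s,c]])+p[:2],[46]*4])-q).ravel()
best=least_squares(f,[503,361,-.37]);print("cell",best.x[:2],np.degrees(best.x[2]),best.fun)
print(onz(a,q,46)[:,:2], "win",onz(a,(np.array([(104,160),(240,160),(236,341),(108,341)])/5+[225,140]),46)[:,:2].mean(0))
C=lambda x,y:((x-380)/2.5+185,y/2.5+90)
ob=[((75,-70,175),C(445,353)),((-75,-70,163),C(408,170)),((-75,70,163),C(757,167)),((42,21,179),C(597,328)),((0,0,175),C(557,279))]
gr=[((-127,-12,108),C(535,37)),((-127,12,108),C(583,37)),((-113,-12,122),C(534,72)),((-113,12,122),C(582,73))]
def X(P,p,t=0):
    c,s=np.cos(p[2]),np.sin(p[2]); P=np.array(P,float)+[t,0,0]; return np.c_[P[:,:2]@np.array([[c,s],[-s,c]])+p[:2],P[:,2]]
def g(p): return np.r_[proj(b,X([o[0] for o in ob],p))-[o[1] for o in ob],proj(b,X([o[0] for o in gr],p,p[3]))-[o[1] for o in gr]].ravel()
r=least_squares(g,[674,-48,.03,5],x_scale=[1,1,.01,1],loss='soft_l1');print("scope",r.x[:2],np.degrees(r.x[2]),"t",r.x[3]);print(r.fun.reshape(-1,2))
for d,n in((b,"wrist"),(load("d0"),"side")):
    for P in[(-75,-70,175),(75,-70,175),(0,0,175)]: print(n,P,proj(d,X([P],r.x)))
np.save('scope.npy',r.x); np.save('cell.npy',best.x)
E
```

```text
cell [504.58 363.62] -20.56517667804936 [-0.63 -0.32  0.53 -0.15  0.48  0.59 -0.37  0.17]
[[463.49 361.43]
 [474.95 392.43]
 [545.21 366.  ]
 [534.11 334.78]] win [504.91 363.69]
scope [672.88 -47.35] 2.1801819618396965 t 17.411113815915872
[[  0.7   -0.84]
 [  0.7   -0.92]
 [-19.85   0.11]
 [ -0.72   0.06]
 [  0.78   0.72]
 [ -0.66  -1.15]
 [  0.17  -1.18]
 [ -0.16   1.73]
 [  0.53   1.3 ]]
wrist (-75, -70, 175) [[195.59 164.59]]
wrist (75, -70, 175) [[211.7  230.36]]
wrist (0, 0, 175) [[256.58 202.32]]
side (-75, -70, 175) [[264.49 126.73]]
side (75, -70, 175) [[219.76  96.19]]
side (0, 0, 175) [[225.47 130.44]]
```

The scope fit agrees with the side view to within 0.6 px: opening at (672.9,−47.4), yaw about 2.2°. Three views put the cell within about 3 mm of each other, at (504.6,363.6), −20.6°. Now the pick.

```bash
cat >> h.py <<'E'
def sc(x,y,z,p=None):
    p=np.load('scope.npy') if p is None else p; c,s=np.cos(p[2]),np.sin(p[2]); return [p[0]+c*x-s*y,p[1]+s*x+c*y,z]
TH=35
E
python3 - <<'E'
from h import *
np.set_printoptions(precision=2,suppress=True)
yaw=-20.7; u=np.array([np.cos(np.radians(yaw)),np.sin(np.radians(yaw))])
t=np.array([504.5,363.4])-24*u; o=ori(yaw,TH,1)
robot.move_gripper(.62)
robot.move_linear([*t,110],o,speed=170)
robot.move_linear([*t,60],speed=100)
print(robot.move_linear([*t,45.3],speed=30,f_stop=4),robot.current_tcp_pos(),robot.current_contact_force())
robot.move_gripper(0.0); print("w",robot.current_gripper_width()*93,robot.current_contact_force())
robot.move_linear([*t,75],speed=50); print("w",robot.current_gripper_width()*93,robot.current_contact_force(),robot.current_t())
robot.sleep(.1); snap("wrist","w3")
E
```

```text
True [482.02 371.76  44.93] [-1.18  0.69  5.23]
w 32.75312405553456 [-0.41  0.1   4.41]
w 32.87127331580973 [-0.83  0.78 -1.04] 11.025
```

View pics/w3.png

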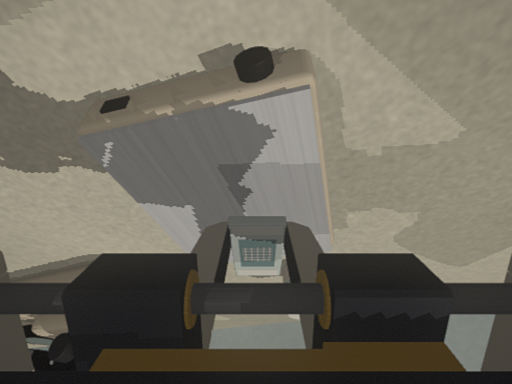

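w3: the cell is held level between the fingers, at (228–287, 217–277), jaws 32.8 mm apart. The tips touched the warmer at TCP z≈44.9, so TCP is about 5 mm above the cell's underside. I'll measure where it sits in the hand from the same picture.

```bash
python3 - <<'E'
from h import *
np.set_printoptions(precision=1,suppress=True)
d=load("w3"); i=cv2.GaussianBlur(d["img"],(3,3),0).astype(int); z=81-4.9
tcp=robot.current_tcp_pos(); z=tcp[2]-4.9+6; yaw=np.radians(-20.7); M=np.array([[np.cos(yaw),-np.sin(yaw)],[np.sin(yaw),np.cos(yaw)]])
print(tcp,robot.current_eef_rot()-ori(-20.7,TH,1))
for r in range(208,284,2): print(r,i[r,235],i[r,242],i[r,257],i[r,272], (onz(d,[(257,r)],z)[0,:2]-tcp[:2])@M)
E
```

```text
[481.8 371.7  74.6] [-6.3 -0.   0. ]
208 [ 98 101 102] [ 96  98 100] [129 133 134] [134 137 139] [-28.9  -0.3]
210 [ 98 100 102] [95 97 99] [128 132 134] [134 137 139] [-27.   -0.3]
212 [ 97 100 101] [104 107 108] [128 132 133] [133 136 138] [-25.1  -0.3]
214 [ 99 101 103] [102 104 106] [131 134 136] [133 137 139] [-23.1  -0.3]
216 [89 93 92] [89 93 92] [101 105 104] [102 107 106] [-21.1  -0.3]
218 [86 90 88] [86 90 89] [87 91 89] [87 92 89] [-19.1  -0.3]
220 [87 91 90] [87 91 90] [88 92 90] [88 92 90] [-17.   -0.3]
222 [87 92 90] [88 92 90] [87 92 90] [88 93 91] [-14.9  -0.3]
224 [88 93 91] [88 93 91] [89 93 91] [89 93 91] [-12.8  -0.3]
226 [87 92 92] [86 91 91] [87 93 94] [88 93 94] [-10.6  -0.3]
228 [87 93 95] [87 93 95] [88 93 95] [88 94 96] [-8.3 -0.3]
230 [87 94 95] [87 93 95] [88 94 96] [88 94 95] [-6.1 -0.3]
232 [87 93 95] [87 93 95] [88 94 95] [88 94 96] [-3.7 -0.3]
234 [87 92 94] [85 92 92] [87 93 94] [87 93 94] [-1.3 -0.3]
236 [109 115 113] [ 94 100  97] [84 89 87] [84 89 87] [ 1.1 -0.3]
238 [135 143 139] [129 137 132] [81 86 84] [82 87 84] [ 3.6 -0.3]
240 [134 143 139] [1
[... 824 characters left out ...]
108 112  96] [105 109  93] [104 108  91] [41.4 -0.3]
266 [141 152 151] [129 135 126] [127 133 123] [127 133 122] [44.8 -0.3]
268 [135 147 145] [149 159 156] [150 159 156] [150 160 156] [48.3 -0.2]
270 [138 151 151] [154 166 169] [154 166 170] [154 166 169] [51.9 -0.2]
272 [136 150 152] [158 171 176] [159 171 176] [159 171 176] [55.5 -0.2]
274 [130 146 150] [155 168 172] [152 164 168] [151 163 166] [59.3 -0.2]
276 [130 149 154] [134 152 156] [100 112 114] [128 144 148] [63.2 -0.2]
278 [135 154 160] [130 149 155] [120 137 142] [137 156 163] [67.2 -0.2]
280 [135 154 161] [133 152 158] [133 154 160] [136 156 162] [71.3 -0.2]
282 [107 122 126] [107 122 126] [109 123 128] [111 126 130] [75.5 -0.2]
```

```bash
python3 - <<'E'
from h import *
from scipy.optimize import least_squares
np.set_printoptions(precision=2,suppress=True)
b,d0=load("w2"),load("d0")
C=lambda x,y:((x-380)/2.5+185,y/2.5+90); D=lambda x,y:(160+(x-390)/3,90+(y-325)/3)
ob=[((75,-70,175),C(445,353)),((-75,-70,163),C(408,170)),((42,21,179),C(597,328)),((0,0,175),C(557,279)),((75,53,187),C(647,366)),((-75,53,187),C(675,202))]
gr=[((-127,-12,108),C(535,37)),((-127,12,108),C(583,37)),((-113,-12,122),C(534,72)),((-113,12,122),C(582,73))]
od=[((-75,-70,175),D(705,437)),((0,0,175),D(585,445))]
def X(P,p,t=0): return np.array([sc(q[0]+t,q[1],q[2],p) for q in P])
pr=lambda d,l,p,t=0: (proj(d,X([o[0] for o in l],p,t))-[o[1] for o in l])
def g(p): return np.r_[pr(b,ob,p),pr(b,gr,p,p[3]),pr(d0,od,p)].ravel()
r=least_squares(g,[672,-48,.03,15],x_scale=[1,1,.01,1],loss='soft_l1');print("scope",r.x[:2],np.degrees(r.x[2]),"t",r.x[3]);print(r.fun.reshape(-1,2))
np.save('scope.npy',r.x); yw=np.degrees(r.x[2])
# carry
K=24.7; o=ori(yw,TH,1); p=robot.current_tcp_pos()
robot.move_linear([p[0],p[1],150],speed=100)
robot.move_linear(sc(-K-110,0,205),o,speed=140)
robot.move_linear(sc(-K,0,192),speed=70)
robot.sleep(.3); snap("wrist","w4"); snap("side","d4")
print(robot.current_t(),robot.current_tcp_pos(),robot.current_gripper_width()*93,robot.current_contact_force())
E
```

```text
scope [672.23 -47.42] 2.357678928419594 t 18.073691722158173
[[ 0.79 -0.99]
 [ 0.4  -1.18]
 [-0.64 -0.2 ]
 [ 0.75  0.44]
 [-0.23  0.48]
 [ 0.31  1.02]
 [-0.98 -1.11]
 [-0.14 -1.2 ]
 [-0.44  1.76]
 [ 0.25  1.28]
 [-0.31 -0.59]
 [ 0.68  0.56]]
17.7417 [647.51 -48.44 192.06] 32.45509750441784 [-0.05  0.02 -0.54]
```

View pics/w4.png

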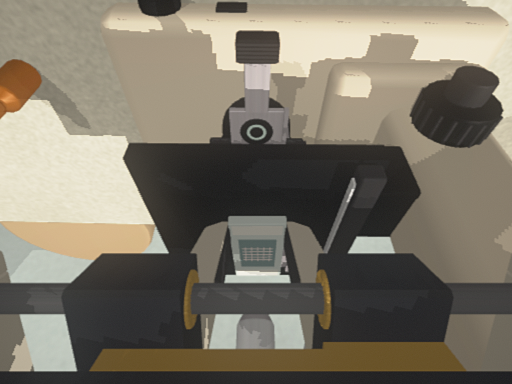

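w4: the cell hovers over the stage at (228–287, 217–275) between the fingers, clear of the objective at (256,335). The guide runs from (355,180) to (325,250), the grip is at (258,47), and the jaw is just visible at (285,262). One crop to tighten the fit.

```bash
python3 - <<'E'
from h import *
d=load("w4"); o=cv2.resize(d["img"][25:285,115:425],None,fx=2.3,fy=2.3,interpolation=cv2.INTER_CUBIC)
o=cv2.convertScaleAbs(o,alpha=1.7,beta=20)
# predicted model in overlay
def X(x,y,z,t=0): return sc(x+t,y,z)
def line(P,col):
    q=((proj(d,np.array([X(*p) for p in P]))-[115,25])*2.3).astype(int); cv2.polylines(o,[q],False,col,1)
line([(-75,-70,163),(-75,70,163)],(0,255,0));line([(-75,-70,163),(-75,-70,175),(75,-70,175)],(0,255,0))
line([(-75,-70,175),(-75,70,175)],(0,255,0))
line([(-75,53,187),(75,53,187)],(0,0,255));line([(42,7,179),(42,21,179),(10,21,179)],(255,255,0))
t=18
line([(-127+t,-12,108),(-127+t,12,108)],(0,0,255));line([(-113+t,-12,122),(-113+t,12,122),(-127+t,12,122),(-127+t,-12,122),(-113+t,-12,122)],(0,0,255))
cv2.imwrite('pics/c4.png',o)
E
```

```text
(no output)
```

View pics/c4.png

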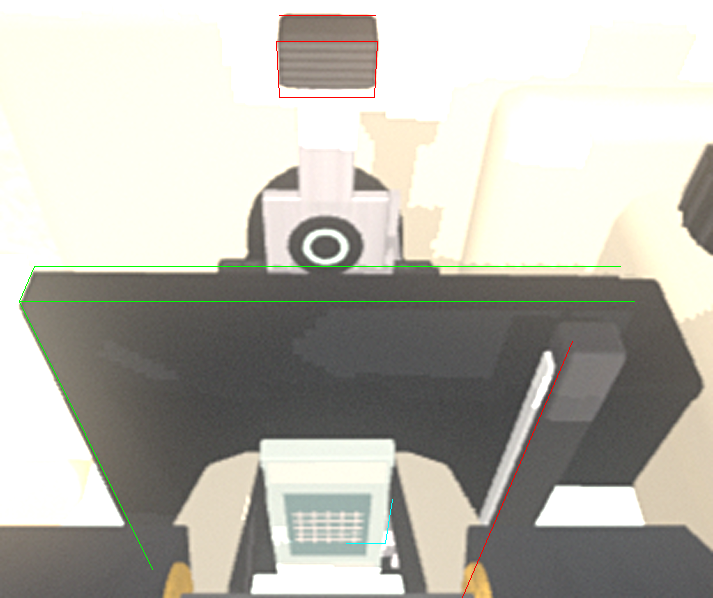

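```bash
python3 - <<'E'
from h import *
from scipy.optimize import least_squares
np.set_printoptions(precision=2,suppress=True)
b,d0,w4=load("w2"),load("d0"),load("w4")
C=lambda x,y:((x-380)/2.5+185,y/2.5+90); D=lambda x,y:(160+(x-390)/3,90+(y-325)/3); E=lambda x,y:(115+x/2.3,25+y/2.3)
ob=[((75,-70,175),C(445,353)),((-75,-70,163),C(408,170)),((42,21,179),C(597,328)),((0,0,175),C(557,279))]
od=[((-75,-70,175),D(705,437)),((0,0,175),D(585,445))]
oe=[((-75,-70,163),E(35,272)),((-75,-70,175),E(20,301))]
pr=lambda d,l,p,t=0: (proj(d,np.array([sc(q[0]+t,q[1],q[2],p) for q in [o[0] for o in l]]))-[o[1] for o in l])
gb=[((-120,0,115),C(558.5,55))]; ge=[((-120,0,115),E(328,52))]
def inv(d,px,z,p):
    P=onz(d,[px],z)[0,:2]-p[:2]; c,s=np.cos(p[2]),np.sin(p[2]); return np.array([c*P[0]+s*P[1],-s*P[0]+c*P[1]])
def g(p):
    e=[inv(w4,E(125,523),175,p)[1]+70,inv(w4,E(72,412),175,p)[1]+70,inv(w4,E(600,279),163,p)[0]+75,inv(w4,E(327,175),117.5,p)[1],inv(b,C(560,95),117.5,p)[1]]
    return np.r_[pr(b,ob,p).ravel(),pr(d0,od,p).ravel(),pr(w4,oe,p).ravel(),pr(b,gb,p,p[3]).ravel(),pr(w4,ge,p,p[3]).ravel(),np.array(e)]
r=least_squares(g,[672,-48,.03,15],x_scale=[1,1,.01,1],loss='soft_l1');print("scope",r.x[:2],np.degrees(r.x[2]),"t",r.x[3]);print(r.fun)
J=r.jac; print("sd",np.sqrt(np.diag(np.linalg.inv(J.T@J)))*[1,1,57.3,1])
np.save('scope.npy',r.x)
# cell in hand from w4: top face z
tcp=robot.current_tcp_pos(); z=tcp[2]-4.9+6
q=[E(262,458),E(394,458),E(370,493-0),E(285,493),E(374,558),E(289,558)]
print("cell pts in scope frame",np.array([inv(w4,k,z,r.x) for k in q]),"tcp",inv(w4,(0,0),z,r.x)*0+ (np.array([[np.cos(r.x[2]),np.sin(r.x[2])],[-np.sin(r.x[2]),np.cos(r.x[2])]])@(tcp[:2]-r.x[:2])))
E
```

```text
scope [674.09 -48.25] 1.7265228701516568 t 15.040396379816118
[-0.24 -0.64  0.49 -0.55 -1.63  0.55  0.09  1.22 -0.62 -0.83  0.35 -0.07
  0.11 -1.07  0.45  1.76 -0.13 -0.71  0.12  0.24 -0.11 -0.06  1.48  0.09
  1.02]
sd [0.75 0.43 0.33 0.94]
cell pts in scope frame [[-39.2  -16.06]
 [-39.6   17.46]
 [-21.61  12.46]
 [-21.34 -10.88]
 [ 20.75  16.37]
 [ 21.08 -11.13]] tcp [-26.57   0.61]
```

```bash
python3 - <<'E'
from h import *
np.set_printoptions(precision=2,suppress=True)
p=np.load('scope.npy'); o=ori(np.degrees(p[2]),TH,1); x=-25
robot.move_linear(sc(x,0,188),o,speed=30)
robot.move_linear(sc(x,0,182),speed=30); robot.sleep(.1)
print("f0",robot.current_contact_force())
print(robot.move_linear(sc(x,0,179.6),speed=6,f_stop=1.5),robot.current_tcp_pos(),robot.current_contact_force(),robot.current_t())
robot.sleep(.1)
w=robot.current_gripper_width()
robot.move_gripper(w+.06); robot.move_gripper(.55)
print(robot.current_contact_force())
robot.move_linear(sc(x-45,0,187),speed=60)
robot.move_linear(sc(x-110,0,250),ori(np.degrees(p[2]),TH,1),speed=120)
robot.sleep(.2); snap("wrist","w5"); print(robot.current_t(),robot.current_contact_force())
d=load("w5"); o=d["img"][20:300,100:420]; cv2.imwrite('pics/c5.png',cv2.convertScaleAbs(cv2.resize(o,None,fx=2.1,fy=2.1,interpolation=cv2.INTER_CUBIC),alpha=1.5,beta=10))
E
```

```text
f0 [ 0.02  0.03 -0.27]
True [649.26 -49.07 180.04] [-0.1   0.71  3.19] 18.875
[-0.38  0.23  5.6 ]
21.8667 [-0.15 -0.05  0.57]
```

View pics/c5.png

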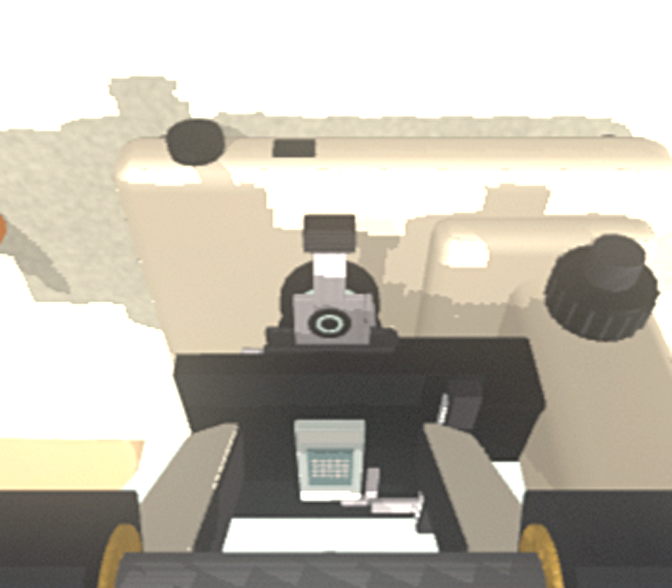

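c5: the cell lies flat on the stage at crop (295–365, 421–500), just inside the jaw at (372,483), with the grip at (329,233). I'll check its position numerically.

```bash
python3 - <<'E'
from h import *
np.set_printoptions(precision=1,suppress=True)
d=load("w5"); p=np.load('scope.npy'); g=d["img"].astype(int).sum(2)//3
F=lambda x,y:(100+x/2.1,20+y/2.1)
print("pred cell top",proj(d,[sc(*q) for q in[(-38,-17,181),(-38,17,181),(38,17,181),(38,-17,181),(-38,0,175),(42,21,179),(10,21,179),(42,7,179),(0,0,181),(-107+15,0,115)]]))
for r in(230,236,243,250,254): print(r,235,g[r,235:290])
for c in(250,257,264): print("col",c,215,g[215:275,c])
E
```

```text
pred cell top [[240.2 224.1]
 [273.4 224.1]
 [270.7 257.4]
 [242.9 257.4]
 [256.8 219.2]
 [273.7 257.4]
 [275.  244.9]
 [262.4 257.4]
 [256.8 242.3]
 [256.8 140.7]]
230 235 [ 36  36  38  33  33  57  98 115 117 116 118 117 117 116 116 116 117 116
 116 116 116 116 116 116 118 116 117 117 116 116 116 117 115 117 117 117
 115 113  83  37  30  34  34  33  33  34  35  31  32  33  32  33  35  34
  31]
236 235 [ 37  37  40  37  33  45 116 142 135 131 122 102  89  89  90  87  87  89
  87  87  90  90  88  88  89  88  89  90  88  88  88  85  89 119 136 137
 139 110  55  31  34  35  37  35  36  36  35  35  36  35  36  37  35  36
  36]
243 235 [ 39  38  40  36  35  36  47 113 138 136 135 113  89  96 114 111 103 104
 119 117 104 113 111 104 104 112 111 104 113 119 111  96 100 125 135 136
 141 105  40  43  86 104 103 105 106  79  39  36  39  37  36  36  35  35
  38]
250 235 [ 43  44  43  43  41  36  40  73 118 138 136 122 100  90  90  90  90  89
  90  89  90  90  90  91  90  91  90  90  90  91  89  89 111 131 136 139
 110  55  36  80 105 108 108 110  92  58  38  38  40  41  37  36  36  39
  37]
254
[... 300 characters left out ...]
18 116 111 110
  96  77  75  87  89  97 128 108 116 117 111 123 110 124  97  88  89  90
 120 130 141 217 221 223 237 121  41  40  44  45  45  42  39  76 165 171
 168 167 168 169 171 171]
col 257 215 [ 30  32  31  28  50 112 116 114 112 120 117 117 118 117 119 116 111 111
  95  79  74  88  91  98 120 108 121 119 111 116 101 116 103  92  89  90
 120 130 141 218 222 224 213 105  41  41  45  45  44  43  40  77 166 173
 168 170 171 171 171 169]
col 264 215 [ 30  30  31  28  47 109 114 114 112 117 115 117 117 118 118 116 111 111
  96  77  76  88  90  97 117 104 124 120 119 125 109 118 103  92  89  91
 120 130 142 217 223 222 198 148 161 117  60  43  45  44  41  78 167 173
 171 170 169 170 171 170]
```

The cell matches the planned outline to about 0.5 px, with a gap to the jaw of about 3–4 mm and about 1 mm of error overall. That is good, so on to the slider: push its outer face slowly, with a force stop below the 6 N that leaves a stop.

```bash
python3 - <<'E'
from h import *
np.set_printoptions(precision=2,suppress=True)
p=np.load('scope.npy'); c,s=np.cos(p[2]),np.sin(p[2])
loc=lambda:(c*(robot.current_tcp_pos()[0]-p[0])+s*(robot.current_tcp_pos()[1]-p[1]))
o=ori(np.degrees(p[2]),TH,1)
robot.move_linear(sc(-190,0,200),o,speed=140)
robot.move_gripper(0.0)
robot.move_linear(sc(-170,0,112),speed=120)
robot.sleep(.1); print("f0",robot.current_contact_force())
print(robot.move_linear(sc(-135,0,111),speed=50,f_stop=6),loc())
print(robot.move_linear(sc(-101,0,111),speed=12,f_stop=3.5),"tcp x",loc(),robot.current_tcp_pos()[2],robot.current_contact_force(),robot.current_t())
E
```

```text
f0 [0.3  0.07 0.39]
False -135.22944063531605
True tcp x -104.80057569380443 110.47782676776254 [-0.86  0.06 -0.07] 27.5583
```

```bash
python3 - <<'E'
from h import *
np.set_printoptions(precision=2,suppress=True)
p=np.load('scope.npy'); c,s=np.cos(p[2]),np.sin(p[2])
loc=lambda:(c*(robot.current_tcp_pos()[0]-p[0])+s*(robot.current_tcp_pos()[1]-p[1]))
for x in(-104,-103,-102):
    r=robot.move_linear(sc(x,0,111),speed=6,f_stop=3.5); print(r,loc(),robot.current_contact_force())
    if r: break
robot.move_linear(sc(-150,0,111),speed=80); robot.move_linear(sc(-170,0,190),speed=120)
robot.move_linear(sc(-165,0,250),speed=120); robot.sleep(.3)
d=snap("wrist","w6"); print(robot.current_t())
# slider travel model: overlay t=30 in red, 0,60 not drawn
S=3.0; x0,y0=150,60
o=cv2.convertScaleAbs(cv2.resize(d["img"][y0:y0+200,x0:x0+220],None,fx=S,fy=S,interpolation=cv2.INTER_CUBIC),alpha=1.4,beta=10)
def line(P,col): cv2.polylines(o,[((proj(d,[sc(*q) for q in P])-[x0,y0]+.5)*S).astype(int)],True,col,1)
t=30; line([(-127+t,-12,108),(-127+t,12,108),(-113+t,12,122),(-113+t,-12,122)],(0,0,255))
line([(-38,-17,181),(-38,17,181),(38,17,181),(38,-17,181)],(0,255,0)); cv2.imwrite('pics/c6.png',o)
E
```

```text
False -104.54253955244646 [-2.17 -0.06 -1.09]
True -104.45534364439125 [-1.41 -0.68  1.53]
30.6833
```

View pics/c6.png

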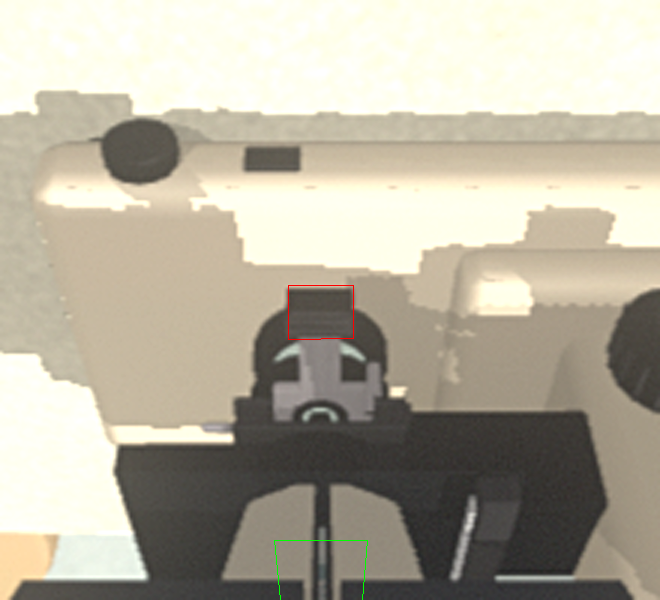

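c6: the grip block at (321,313) fills the red outline drawn for 30 mm travel, and the arm was held there at −104.5 while commanded to −103, so it sits in the middle stop. Last check: repeat the w5 view and compare the cell, the grip and the surroundings with before.

```bash
python3 - <<'E'
from h import *
np.set_printoptions(precision=1,suppress=True)
p=np.load('scope.npy'); robot.move_gripper(.55)
robot.move_linear(sc(-135,0,250),speed=100); robot.sleep(.3)
d=snap("wrist","w7"); w5=load("w5"); g=lambda d:d["img"].astype(int).sum(2)//3
a,b=g(w5),g(d); print("cell patch diff",np.abs(a-b)[215:262,238:278].mean(),"tcp eye shift",d["eye"]-w5["eye"])
for r in(230,250): print(b[r,236:246],b[r,267:280])
print("col257",b[215:223,257],b[254:262,257])
# grip travel, same dark-block centre rule as before and after
for n,im in(("before",a),("after",b)):
    col=im[100:175,250:264].mean(1); print(n,100+np.where(col<75)[0])
for t in(15,30): print(t,proj(d,[sc(-127+t,0,108),sc(-113+t,0,122)])[:,1])
robot.move_linear(sc(-210,0,290),speed=140); robot.sleep(.3)
e=snap("side","d7"); s0=load("d0"); m=(np.abs(e["img"].astype(int)-s0["img"]).max(2)>40).astype(np.uint8)
for nm,(x,y) in dict(jar=(124,252),oil=(286,97),rack=(345,108),box=(310,226)).items(): print(nm,m[y-12:y+12,x-12:x+12].mean().round(2))
print(robot.current_t(),robot.current_contact_force())
o=np.hstack([d["img"][90:290,150:400],e["img"][60:260,100:350]]); cv2.imwrite('pics/c7.png',cv2.resize(o,None,fx=1.6,fy=1.6,interpolation=cv2.INTER_CUBIC))
E
```

```text
cell patch diff 2.625 tcp eye shift [ 0.1 -0.4  1.5]
[ 37  35  34  33  55  95 116 117 118 119] [116 115 116 116 114 102  70  33  30  33  33  33  35]
[ 43  44  43  42  39  39  73 119 136 135] [110 131 135 139 109  52  40  83 107 109 107 108  93]
col257 [ 30  28  32  26  48 112 116 113] [216 221 223 226 114  42  41  44]
before [123 124 125 126 127 128 129 130 131 132 133 134 135 136 137 138 139 167
 168 169 173 174]
after [135 136 137 138 139 140 141 142 143 144 145 146 147 148 149 150 151]
15 [120.8 141.1]
30 [132.7 152.1]
jar 0.0
oil 0.0
rack 0.09
box 0.0
33.5417 [-0.5  0.2  0.5]
```

View pics/c7.png

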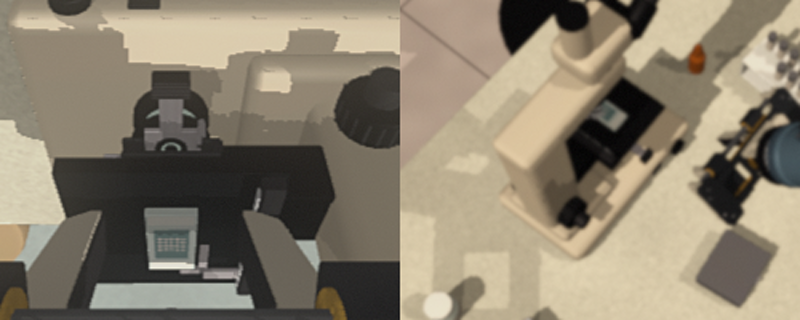

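c7: the cell lies flat on the stage beside the jaw at (170,240), with the slider pushed in at (172,85). The jar, oil bottle and slide box stand where they were.

```bash
python3 -c "
from bench import robot
robot.hand_in(); print(robot.current_t())"
```

```text
the job is handed in; nothing more can be done
the job is handed in; nothing more can be done
```

The counting cell is lying flat on the stage over the light opening, the phase slider is in its middle stop, and the job was handed in at about 34 s of the 59 s allowed.

- **Cell:** I picked it off the aluminium warmer near its robot-side end with the tool leaning 35°, carried it level and lowered it with a force stop. Afterwards its outline matched the planned one to about 0.5 px. It did not move while I worked the slider.
- **Cell position:** The jaw itself looks about 1 mm off my fitted microscope position. The cell is therefore roughly 1 mm from ideal, with about 3 mm of the 4 mm gap measured on the column side. The fitted direction of the stage is good to about 0.3°.
- **Slider:** I pushed its outer face from about 15 mm, with the force limited to about 3.5 N. It came up against the middle stop, where the arm stood still although commanded further. The picture gives about 30 to 31 mm of travel.
- **Surroundings:** The jar, oil bottle and slide box are unchanged in the side view. The patch over the rack changed by 9 %. The robot arm stands next to the rack in that picture, so I put it down to the arm or its shadow, but did not check further.
- **Warmer contact:** At the pick the fingertips touched the warmer top with about 5 N, though they were meant to stay just clear of it.
- **Stage contact:** On lowering, the force stop tripped at about 3 N, and the reading was 5.6 N upward just after letting go. The fingertips probably rested on the stage then.

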